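Mix a capped sample on the touch-start vortex mixer

ROBOT

A 7-joint arm with a two-finger parallel gripper is mounted at the origin on the work surface. World frame = base frame: x ahead of the robot, y to its left, z up, the work surface at z = 0. Lengths are in m, angles in rad, forces in N, time in s.
With the tool pointing down it reaches from about 0.425 to 0.875 m from the base axis. Payload 4.7 kg.
Tool frame: the origin (TCP) lies midway between the tips of the shut fingers; the grasp point (between the pads) lies 19 mm behind it; x points along the fingers, z is the direction in which the jaws open and shut, and the axes are right-handed (so a half turn about x gives the same grasp; the last joint's range is limited). The gripper opens to 87 mm and grips with 3 to 60 N. Pads are 19 mm wide; open, the fingers measure 117 mm over their backs; the gripper's body (75 mm by 190 mm) begins 51 mm behind the grasp point.
Start: joints at [-1.215, 0.321, -0.07, 1.45, 0.023, 1.371, -0.057], TCP at [0.218, 0.612, 0.199] pointing down, gripper open.
Joint ranges: [-2.86, 2.86], [-0.3, 2.09], [-1.38, 1.24], [0.06, 2.45], [-1.56, 4.7], [0.09, 2.05], [-2.69, 2.69]. Speed limits (rad/s): [2.57, 2.57, 3.14, 3.14, 3.14, 3.14, 3.14].

INTERFACE

Orientations are given as a rotation vector (axis times angle).
In Python, from bench import ctrl gives the robot as it stands.
- The arm moves only by the shell command python3 -m pendant 'ROWS' [OPENING] [FORCE]. ROWS is JSON, a list of rows, each an object with "travel": the shift along the tool's x, y, z in m, a list of three; "twist": the turn about the tool's x in rad. In form: [{"travel": [x, y, z], "twist": twist}, ...]. A call has 1 to 10 rows; each row is the pose to reach, as a shift and turn from the pose measured when the call began, along the tool's axes at that moment; what a row does not reach only later rows make up. A row lasts 1/8 s, in which the tool goes at most 62.5 mm and 10.7 degrees, less where a joint would pass 70% of its speed; a pose out of reach is approached as far as the arm can. A call with a gripper value outside its range is refused whole. OPENING is the opening, from -1 (shut) to 1 (fully open), so that 0 is half open, set as the call begins (- or left out, the last holds). The fingers move at their own pace and stop on an object; FORCE is the grip in N (left out, the last holds). Time passes only in rows, so rows that repeat a pose let the fingers close. It gives the time, the measured TCP pose, the force and the opening at its end, in the units of the state.
- ctrl.get_state(): the state, without advancing time (a new reading comes with each control period).
- ctrl.get_image(name): name is "scene" or "side" or "wrist"; returns the picture (384x512x3 uint8, red, green, blue); there is no depth.
- ctrl.camera_model(name): a dict with "K" (3x3 intrinsics, pixels), "distortion" ([k1, k2, p1, p2, k3] as OpenCV has them; the pictures are not rectified), "rvec" (rotation vector, rad) and "tvec" (3), from world to camera coordinates, as OpenCV has them; the wrist camera has in their place "T_tool_cam" (4x4, takes a point from camera to tool coordinates, whose origin is the TCP and whose axes are the tool frame's). Camera axes: x right, y down, z forward; pixel columns grow to the right and rows downward; lengths in m; the calibration is good to about 2 mm. A picture is of the moment at which its call begins: read the wrist's pose just before it. camera_model takes no time and is no camera call.
- ctrl.close_job(): hands the job in, once; it reports no verdict.
The state is a dict: "time": time; "joint_positions": joint angles; "qd": joint speeds; "joint_torque": joint torques, N m; "position": TCP position; "tool_rot": TCP orientation; "ft_force": force on the tool from outside, world axes, zero at the start; "torque": the same for the moment, N m; "grip_width": opening from 0.0 (shut) to 1.0 (fully open).
Only numpy, scipy, OpenCV 4.12 (cv2) and the standard library are available. Lean on these libraries where they do the work, as an engineer would, in place of code of your own. Each camera call takes 0.05 s, during which the arm holds its last target.

TASK

First switch the vortex mixer on by pressing down the raised, green-marked half of its rocker switch. Then take the green-capped tube out of the wire rack, stand it upright in the mixer's rubber cup and press gently to hold the sprung cup about half-way down (4 mm of its 8 mm travel) so that it mixes for at least three seconds, and finish while still gripping the tube and pressing it there. Leave the other tubes and everything else on the bench where it is.

Things in the scene. Friction and masses are not known exactly. Their poses are not given: they have to be found in the camera images.
- mixer: vortex mixer, fixed: white housing 190 mm deep (x), 130 mm wide (y). Origin: centre of its footprint on the bench; -x is its front, z up. Control deck in front, 72 mm above the bench, with the rocker switch (centre at x -60, y +28 mm) and a speed dial, already set (34 mm across, top at 89 mm, at x -60, y -30 mm). Behind it the head, top at 105 mm, with the rubber cup (axis at x +35, y 0 mm).
- rocker (a joint): tilt of the mixer's black rocker switch, rad: 0 = off (half nearest the middle of the mixer level, outer half raised), 0.44 = on (outer, green-marked half pressed level). It moves stiffly (about 4 N on the outer half) and stays where it is left, so press until it stops.
- rocker_press (a point): point on the upper face of the rocker's green-marked half, 13 mm from the pivot towards the mixer's +y. The rocker is 36 mm long (along mixer y), 24 mm wide; pivot 77.5 mm above the bench, level with the pressed face. The raised half slopes up outwards at 0.44 rad: this point is 83 mm above the bench when off, 77.5 mm when on.
- cup (a joint): how far the mixer's rubber cup is pressed down, m: 0 = up, 0.008 = against its lower stop. Spring: starts to move at 3 N, then 0.9 N per mm, so about 6.6 N at 4 mm and 10 N at the stop; it comes up again when let go.
- cup_floor (a point): centre of the floor inside the rubber cup, 126 mm above the bench when the cup is up; moves down with the cup. The cup is a round funnel 47 mm across at its rim outside, about 37 mm inside, rim 15 mm above this floor; the floor is about 24 mm across, so a tube's foot reaches it.
- rack: steel wire test tube rack, fixed to the bench, 104 mm (x) by 182 mm (y), top wires 70 mm above the bench, middle wires at 40 mm; square cells of 26 mm pitch (23 mm clear), a sheet floor at 11 mm on which the tubes stand. Origin: centre of its footprint on the bench, z up. Tubes stand in four cells at least 78 mm apart: 39 mm either side of the origin in x, -52, -26, 26 or 52 mm in y.
- tube_green: capped amber-glass culture tube with GREEN cap and green band, 35 g or so. 20 mm diameter, 128 mm long, cap 23 mm diameter over the top 23 mm, narrowed round bottom. Origin: centre of its underside; z along the tube towards the cap. Standing in the rack its cap top is 139 mm above the bench; it may lean by a degree or two.
- tube_blue: another tube of the same shape, with a blue cap; leave it in the rack
- tube_white: another tube of the same shape, with a white cap; leave it in the rack
- tube_red: another tube of the same shape, with a red cap; leave it in the rack
- beaker: clear glass beaker 68 mm diameter, 90 mm high; leave it alone. Origin: centre of its underside
- flask: clear glass conical flask 84 mm diameter, 122 mm high; leave it alone. Origin: centre of its underside
- reagent: amber reagent bottle 60 mm diameter, 130 mm high; leave it alone. Origin: centre of its underside
- wash_bottle: white wash bottle with red spout, 66 mm diameter, 185 mm high; leave it alone. Origin: centre of its underside
- tube_holder: wooden tube clamp lying on the bench, 190 mm long, 11 mm high; leave it alone. Origin: centre of its underside
Mind the look-alikes: they are no part of the job. What is shaped like the mixer but pink is not meant.

How it is judged:
On the way, in this order (a step that is already met when the one before it is completed fails the run):
1. the rocker switch is pressed over to on (value of joint rocker above 0.33 rad), for 0.2 s.
2. the green-capped tube is lifted clear of the rack (height (world z) of tube_green above 0.08 m and contact force between the fingers and tube_green above 1 N), for 0.1 s.
3. the gripped tube, upright in the cup, keeps the cup pressed 2.5 to 6 mm down for three seconds (value of joint cup between 0.0025 and 0.006 m and value of joint rocker above 0.33 rad and horizontal distance between tube_green and cup_floor below 0.009 m and z of tube_green in the frame of cup_floor below 0.009 m and angle between tube_green's own z axis and vertical below 0.17 rad and contact force between the fingers and tube_green above 1 N), for 3 s.
At the end, for the whole second after the job is handed in: The rocker switch is on; the green-capped tube, still gripped, stands in the rubber cup within 9 mm of its centre and 10 degrees of upright, and it alone presses the cup between 2.5 and 6 mm down (the robot itself does not touch the mixer) (all of step 3 and contact force between tube_green and mixer above 3 N and contact force between each of the arm, the fingers and mixer below 0.5 N); the arm keeps its last pose, push and grip.
It fails at once if the tube is rammed into the mixer with more than 25 N (contact force between tube_green and mixer above 25 N).
It fails at once if another tube is taken from its place (moved over 20 mm) (distance of any of tube_blue, tube_white, tube_red from where it was at the start of the episode above 0.02 m).
It fails at once if a bystander on the bench is shifted by more than 30 mm (distance of any of beaker, flask, reagent, wash_bottle, tube_holder from where it was at the start of the episode above 0.03 m).
It also fails if it takes over 56 s, if anything falls off the work surface, if the arm or the gripper's body presses on something with over 40 N, if the wrist force passes 120 N, or if a joint passes its speed limit or range.

## Working session

There is one attempt and no reset: what is moved stays moved. The work goes in short steps, Python scripts to look and compute and a shell command to move; the robot and the scene stay as the last step left them, time stands still between calls to the robot, and variables do not carry over. Pictures are saved under pics/ and viewed, and the job is handed in when it is done.

```bash
ls; mkdir -p pics; python3 - <<'E'
from bench import ctrl
import cv2,numpy as np
s=ctrl.get_state(); print(s)
for n in ["scene","side","wrist"]:
    im=ctrl.get_image(n); cv2.imwrite(f"pics/{n}0.png",im[:,:,::-1])
    print(n,ctrl.camera_model(n))
E
```

```text
pics
{'time': 0.0, 'joint_positions': array([-1.21488353,  0.32183588, -0.0700648 ,  1.45170215,  0.02256395,
        1.37082057, -0.05688797]), 'qd': array([ 0.00095545,  0.00036144, -0.00020615, -0.00138152, -0.00045978,
       -0.00135268,  0.00155338]), 'joint_torque': array([-2.96772059e-04, -4.91269076e+01, -4.03943919e-01, -3.12532103e+01,
       -6.37527765e-02,  4.36415698e-02,  1.59732731e-04]), 'position': array([0.21771716, 0.61179134, 0.19783943]), 'tool_rot': array([-0.95504753,  1.35334771,  0.95306252]), 'ft_force': array([0.26353492, 0.06105506, 1.19486751]), 'torque': array([ 0.0377517 ,  0.02896373, -0.00795771]), 'grip_width': 0.9992791290590525}
scene {'K': array([[498.916667  ,   0.        , 259.74197329],
       [  0.        , 498.916667  , 186.16641485],
       [  0.        ,   0.        ,   1.        ]]), 'distortion': array([0.00017526, 0.        , 0.        , 0.        , 0.        ]), 'rvec': array([ 0.8411691 ,  2.60554832, -1.0063241 ]), 'tvec': array([ 0.40097509, -0.13249506,  1.68929782])}
side {'K': array([[429.15419985,   0.        , 255.47742328],
 
[... 213 characters left out ...]
3297, -0.18891447,  0.11369753]), 'tvec': array([-0.50202023,  0.13344969,  1.28966851])}
wrist {'K': array([[265.77184194,   0.        , 257.71849185],
       [  0.        , 265.77184194, 193.14190959],
       [  0.        ,   0.        ,   1.        ]]), 'distortion': array([-0.05503678,  0.        ,  0.        ,  0.        ,  0.        ]), 'T_tool_cam': array([[-3.88182342e-04, -2.87638016e-01,  9.57739120e-01,
        -1.86630011e-01],
       [ 1.88619517e-03, -9.57737699e-01, -2.87636824e-01,
         7.91912744e-02],
       [ 9.99998146e-01,  1.69482736e-03,  9.14318298e-04,
         1.48030008e-03],
       [ 0.00000000e+00,  0.00000000e+00,  0.00000000e+00,
         1.00000000e+00]])}
```

View pics/scene0.png

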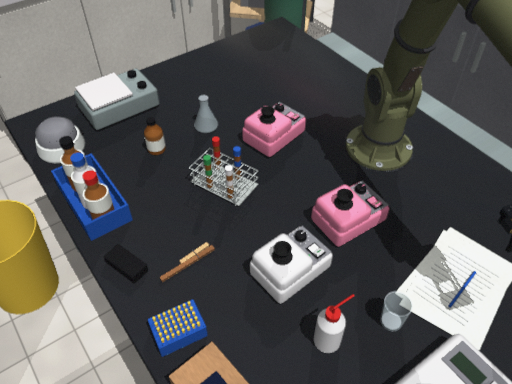

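View pics/side0.png

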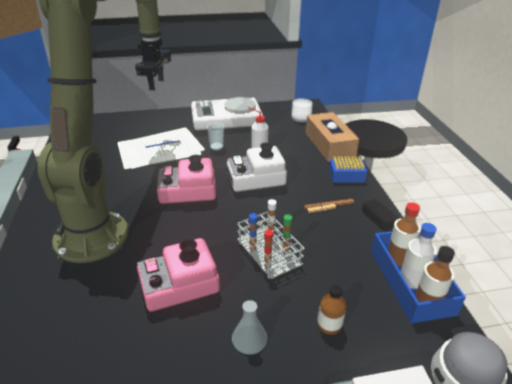

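View pics/wrist0.png

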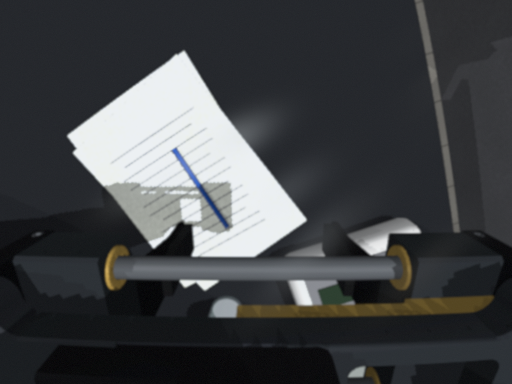

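```bash
cat > h.py <<'E'
from bench import ctrl
import cv2,numpy as np
def cam(n):
    m=ctrl.camera_model(n)
    if n=="wrist":
        s=ctrl.get_state(); R=cv2.Rodrigues(np.array(s['tool_rot']))[0]
        T=m['T_tool_cam']; Rw=R@T[:3,:3]; C=R@T[:3,3]+s['position']
        Rc=Rw.T; t=-Rc@C
    else:
        Rc=cv2.Rodrigues(m['rvec'])[0]; t=m['tvec']; C=-Rc.T@t
    return dict(K=m['K'],D=m['distortion'],R=Rc,t=np.array(t),C=C)
def ray(c,px):
    p=cv2.undistortPoints(np.array([[px]],float),c['K'],c['D'])[0,0]
    d=c['R'].T@np.array([p[0],p[1],1]); return c['C'],d/np.linalg.norm(d)
def plane(c,px,z):
    C,d=ray(c,px); return C+d*(z-C[2])/d[2]
def proj(c,P):
    return cv2.projectPoints(np.atleast_2d(np.array(P,float)),cv2.Rodrigues(c['R'])[0],c['t'],c['K'],c['D'])[0][:,0]
def tri(*rs):
    A=np.zeros((3,3));b=np.zeros(3)
    for C,d in rs:
        M=np.eye(3)-np.outer(d,d);A+=M;b+=M@C
    P=np.linalg.solve(A,b)
    return P,[np.linalg.norm((np.eye(3)-np.outer(d,d))@(P-C)) for C,d in rs]
E
python3 - <<'E'
import cv2
a=cv2.imread('pics/scene0.png');b=cv2.imread('pics/side0.png')
f=lambda im,x,y,w,h,s,n:cv2.imwrite(n,cv2.resize(im[y:y+h,x:x+w],None,fx=s,fy=s,interpolation=cv2.INTER_CUBIC))
f(a,240,215,100,90,7,'pics/c1.png');f(b,215,135,80,60,9,'pics/c2.png')
f(a,180,130,90,80,7,'pics/c3.png');f(b,225,190,90,90,6,'pics/c4.png')
E
```

```text
(no output)
```

View pics/c1.png

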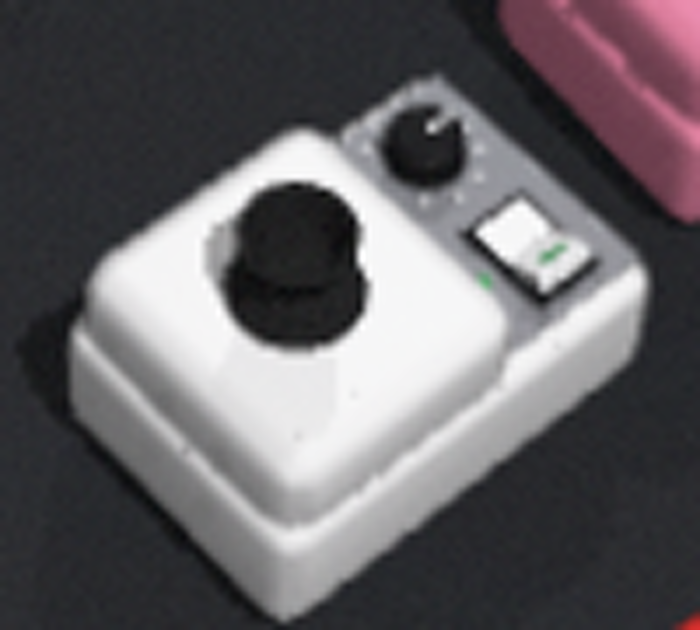

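View pics/c2.png

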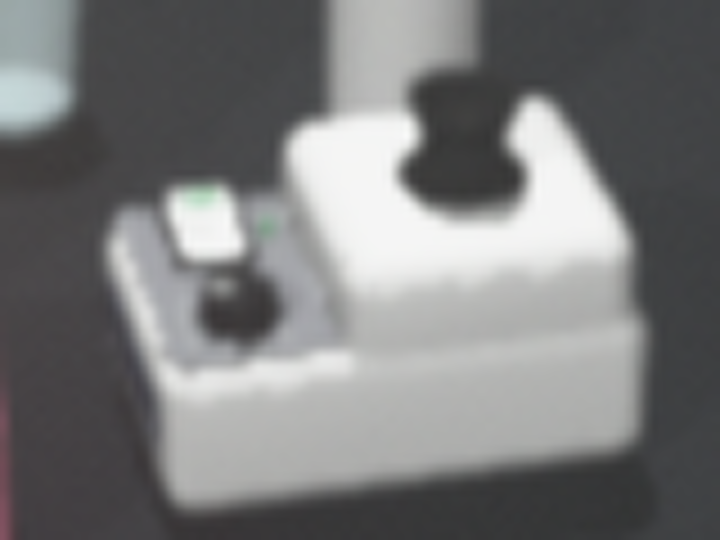

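View pics/c3.png

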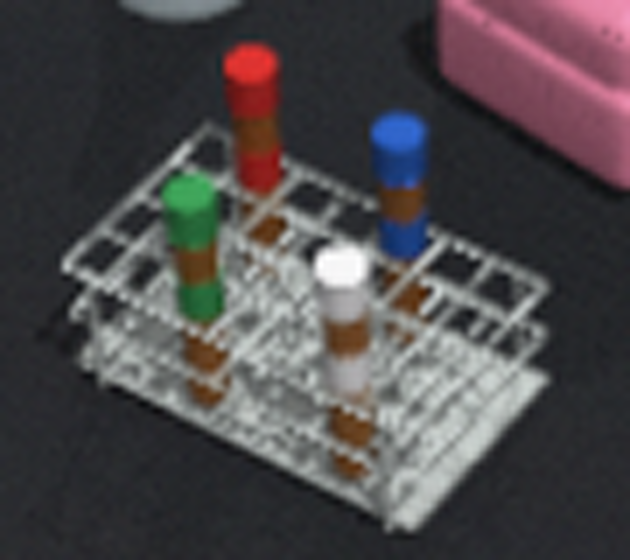

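View pics/c4.png

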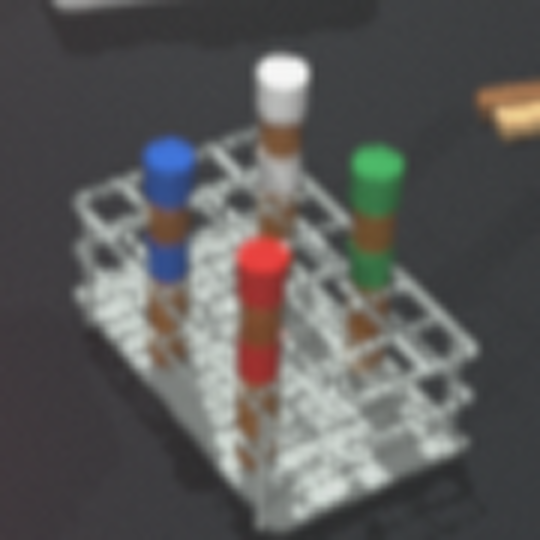

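```bash
python3 - <<'E'
from h import *
a=cam('scene');b=cam('side'); print(a['C'],b['C'])
u=lambda p,x,y,s:((p[0]+.5)/s-.5+x,(p[1]+.5)/s-.5+y)
A=lambda p:u(p,240,215,7);B=lambda p:u(p,215,135,9)
A3=lambda p:u(p,180,130,7);B4=lambda p:u(p,225,190,6)
for n,p,q,z in [('mark',A((551,254)),B((201,195)),.084),('led',A((486,280)),B((267,224)),.073),('dial',A((425,138)),B((238,295)),.089),('rockmid',A((520,265)),B((207,225)),.08),('cuprim',A((297,228)),B((464,95)),.141),
 ('green',A3((190,192)),B4((378,163)),.139),('red',A3((252,65)),B4((264,256)),.139),('blue',A3((399,133)),B4((169,157)),.139),('white',A3((341,265)),B4((282,73)),.139)]:
    P,e=tri(ray(a,p),ray(b,q)); print(n,np.round(p,1),np.round(q,1),P.round(4),np.round(e,4),plane(a,p,z).round(4),plane(b,q,z).round(4))
E
```

```text
[1.05014869 0.76437947 1.1597305 ] [ 0.31232875 -1.03523198  0.87396996]
mark [318.3 250.9] [236.9 156.2] [0.4864 0.2475 0.0855] [0.0007 0.0007] [0.4849 0.2469 0.084 ] [0.4874 0.2493 0.084 ]
led [309.  254.6] [244.2 159.4] [0.51   0.2377 0.0763] [0.0018 0.0018] [0.5065 0.2364 0.073 ] [0.5123 0.2416 0.073 ]
dial [300.3 234.3] [241.  167.3] [0.4901 0.1772 0.0836] [0.0011 0.0011] [0.4918 0.1804 0.089 ] [0.4897 0.1681 0.089 ]
rockmid [313.9 252.4] [237.6 159.6] [0.4904 0.2399 0.0748] [0.0022 0.0022] [0.4954 0.242  0.08  ] [0.4874 0.2333 0.08  ]
cuprim [282.  247.1] [266.1 145.1] [0.5823 0.2131 0.1415] [0.0013 0.0013] [0.5808 0.2131 0.141 ] [0.5836 0.213  0.141 ]
green [206.7 157. ] [287.6 216.8] [ 0.5644 -0.1705  0.1391] [0.0013 0.0013] [ 0.563  -0.1703  0.139 ] [ 0.5656 -0.171   0.139 ]
red [215.6 138.9] [268.6 232.2] [ 0.5011 -0.2225  0.1382] [0.0016 0.0016] [ 0.4999 -0.2214  0.139 ] [ 0.5023 -0.2243  0.139 ]
blue [236.6 148.6] [252.8 215.8] [ 0.4728 -0.1499  0.1381] [0.001 0.001] [ 0.4722 -0.149   0.139 ] [ 0.4735 -0.1516  0.139 ]
white [228.3 167.4] [271.6 201.8] [ 0.5361 -0.0982  0.1388] [0.0008 0.0008] [ 0.5354 -0.0979  0.139 ] [ 0.5367 -0.0989  0.139 ]
```

```bash
python3 - <<'E'
from h import *
a=cam('scene');b=cam('side')
s=ctrl.get_state();print(s['time'],cv2.Rodrigues(s['tool_rot'])[0].round(3))
# wash bottle red spout base, beaker bottom
print(plane(a,(327,343),0.0),plane(b,(260,146),0),plane(a,(334,313),.14))
print('beaker',plane(a,(395,318),.02), 'flask',plane(a,(206,125),.01))
# predicted mixer for yaw candidates
import math
for y in (2,3.5,5):
    c,sn=math.cos(math.radians(y)),math.sin(math.radians(y)); R=np.array([[c,-sn],[sn,c]])
    o=np.array([.5823,.2131])-R@[.035,0]
    W=lambda x,yy,z:[*(o+R@[x,yy]),z]
    L=[W(-.06,.041,.083),W(-.06,-.03,.089),W(-.095,.065,.072),W(-.095,-.065,.072),W(.095,-.065,0.01),W(-.095,-.065,0),W(.095,.065,0)]
    print(y,o.round(4),np.array(L[0]).round(4)); print(proj(a,L).round(1).tolist()); print(proj(b,L).round(1).tolist())
E
```

```text
0.15 [[-0.    -0.942  0.335]
 [-0.001  0.335  0.942]
 [-1.    -0.    -0.001]]
[0.6003023  0.42710546 0.        ] [0.60980462 0.44987347 0.        ] [0.59519938 0.42338065 0.14      ]
beaker [0.42742105 0.48238423 0.02      ] flask [ 0.41906945 -0.42628749  0.01      ]
2 [0.5473 0.2119] [0.4859 0.2508 0.083 ]
[[318.9, 252.3], [301.1, 233.6], [334.6, 253.9], [302.0, 223.0], [247.3, 271.2], [300.3, 238.5], [277.7, 307.5]]
[[236.4, 156.3], [240.1, 165.5], [225.6, 156.5], [231.7, 176.5], [285.7, 185.3], [232.1, 193.9], [276.3, 167.8]]
3.5 [0.5474 0.211 ] [0.485  0.2482 0.083 ]
[[318.5, 251.4], [300.3, 233.1], [334.1, 252.7], [300.7, 222.5], [247.2, 272.0], [299.1, 238.0], [278.6, 307.6]]
[[236.3, 156.7], [240.5, 165.9], [225.3, 157.0], [232.4, 177.0], [286.1, 185.0], [232.8, 194.4], [275.8, 167.7]]
5 [0.5474 0.21  ] [0.4841 0.2457 0.083 ]
[[318.2, 250.6], [299.4, 232.7], [333.7, 251.6], [299.4, 222.1], [247.0, 272.7], [297.9, 237.6], [279.5, 307.6]]
[[236.1, 157.1], [240.9, 166.2], [225.0, 157.6], [233.1, 177.5], [286.4, 184.7], [233.5, 194.9], [275.2, 167.5]]
```

```bash
python3 -m pendant '[{"travel":[0,-0.045,-0.030],"twist":0},{"travel":[0,-0.09,-0.06],"twist":-0.1},{"travel":[0,-0.135,-0.09],"twist":-0.2},{"travel":[0,-0.18,-0.12],"twist":-0.3},{"travel":[0,-0.225,-0.15],"twist":-0.4},{"travel":[0,-0.27,-0.18],"twist":-0.4},{"travel":[0,-0.315,-0.21],"twist":-0.4},{"travel":[0,-0.36,-0.24],"twist":-0.4},{"travel":[0,-0.3715,-0.251],"twist":-0.4},{"travel":[0.02,-0.3715,-0.251],"twist":-0.4}]' -1 20
python3 - <<'E'
from h import *
s=ctrl.get_state();print(s['time'],s['position'],s['grip_width'],cv2.Rodrigues(s['tool_rot'])[0].round(3),s['ft_force'])
w=cam('wrist');im=ctrl.get_image('wrist');cv2.imwrite('pics/w1.png',im[:,:,::-1])
print(proj(w,[[.485,.248,.083],[.582,.213,.141]]))
E
```

```text
time: 1.4
position: [0.4853, 0.2501, 0.1796]
tool_rot: [-1.25, 1.181, 1.248]
ft_force: [-0.5, 0.4, 0.3]
grip_width: 0.022
1.4 [0.48531638 0.25005562 0.17963491] 0.021732966780995254 [[ 0.002 -0.998 -0.055]
 [ 0.    -0.055  0.998]
 [-1.    -0.002  0.   ]] [-0.53583562  0.42059268  0.26966109]
[[254.36914776 186.94151401]
 [213.97008412 292.96737325]]
```

View pics/w1.png

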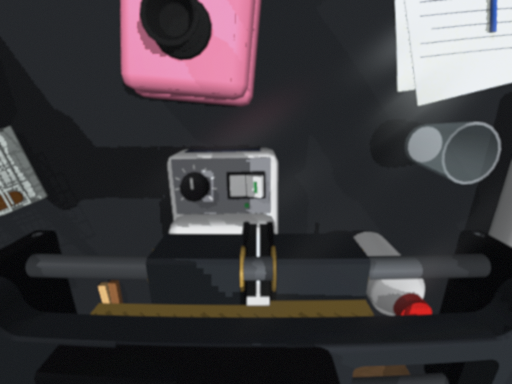

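```bash
python3 -m pendant '[{"travel":[0.04,0,0.002],"twist":0},{"travel":[0.075,0,0.002],"twist":0},{"travel":[0.09,0,0.002],"twist":0},{"travel":[0.094,0,0.002],"twist":0},{"travel":[0.097,0,0.002],"twist":0},{"travel":[0.100,0,0.002],"twist":0},{"travel":[0.102,0,0.002],"twist":0},{"travel":[0.102,0,0.002],"twist":0}]'
```

```text
time: 2.45
position: [0.4821, 0.2519, 0.0739]
tool_rot: [-1.251, 1.186, 1.252]
ft_force: [-0.5, 0.2, -0.6]
grip_width: 0.001
```

```bash
python3 - <<'E'
from h import *
for n,x,y,w,h in (('wrist',150,120,200,150),('scene',270,210,80,60),('side',215,135,80,60)):
    im=ctrl.get_image(n)[:,:,::-1]; cv2.imwrite(f'pics/{n}2.png',cv2.resize(im[y:y+h,x:x+w],(640,480) ,interpolation=cv2.INTER_CUBIC))
s=ctrl.get_state();print(s['time'],s['position'],s['ft_force'])
E
```

```text
2.6 [0.48217473 0.25191692 0.07392988] [ 0.16043648 -0.28813472 -0.94627839]
```

View pics/wrist2.png

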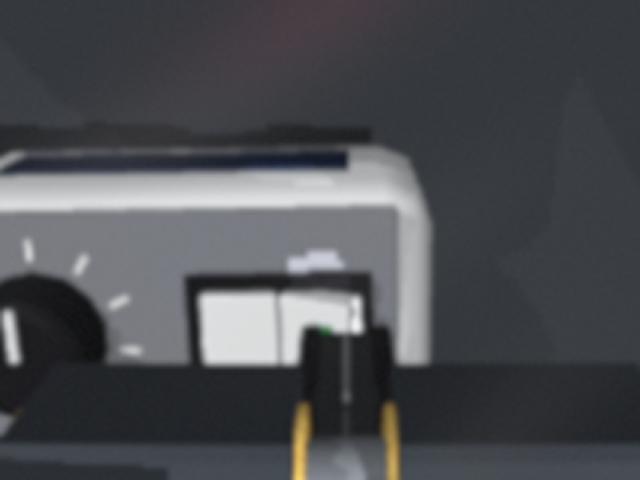

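View pics/scene2.png

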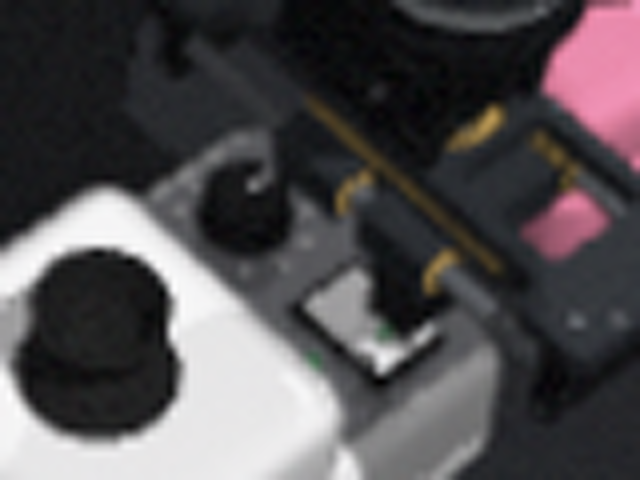

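View pics/side2.png

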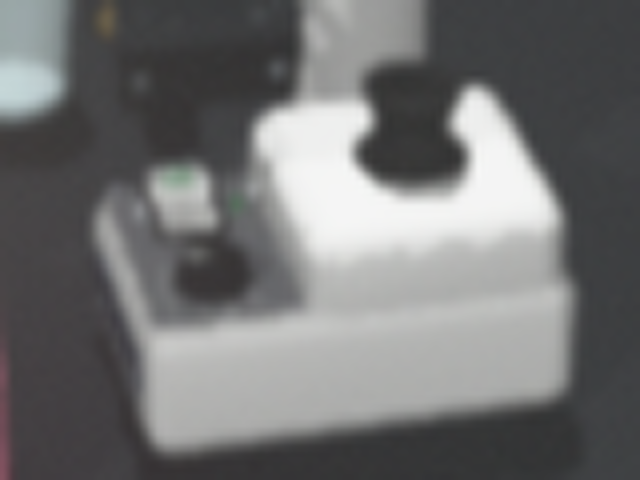

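```bash
python3 -m pendant '[{"travel":[-0.03,0,0],"twist":0},{"travel":[-0.08,0,0],"twist":0},{"travel":[-0.11,0,0],"twist":0},{"travel":[-0.11,0,0],"twist":0}]'
python3 - <<'E'
from h import *
print(proj(cam('wrist'),[[.485,.248,.083],[.485,.248,.0775]]))
for n,x,y,w,h in (('wrist',150,120,200,150),('scene',270,210,80,60),('side',215,135,80,60)):
    im=ctrl.get_image(n)[:,:,::-1]; cv2.imwrite(f'pics/{n}3.png',cv2.resize(im[y:y+h,x:x+w],(640,480) ,interpolation=cv2.INTER_CUBIC))
s=ctrl.get_state();print(s['time'],s['position'],s['ft_force'])
E
```

```text
time: 3.1
position: [0.4842, 0.2531, 0.187]
tool_rot: [-1.251, 1.18, 1.25]
ft_force: [0.0, -0.2, -0.2]
grip_width: 0.001
[[251.63380787 185.99123882]
 [251.73481751 184.7330911 ]]
3.25 [0.48182804 0.2518672  0.18280839] [-0.05661659  0.26380037 -0.50480376]
```

View pics/wrist3.png

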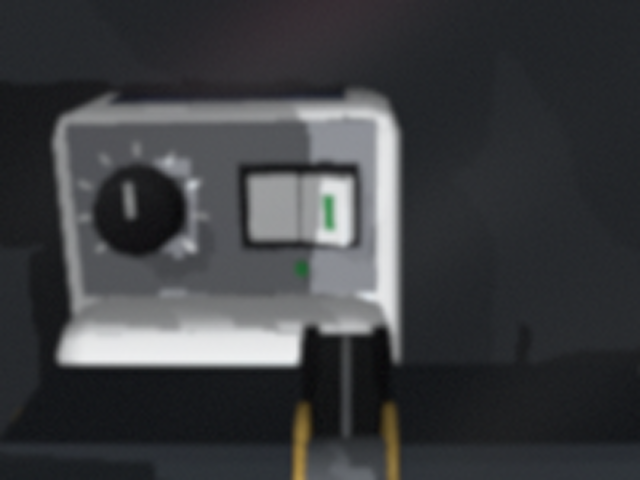

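View pics/scene3.png

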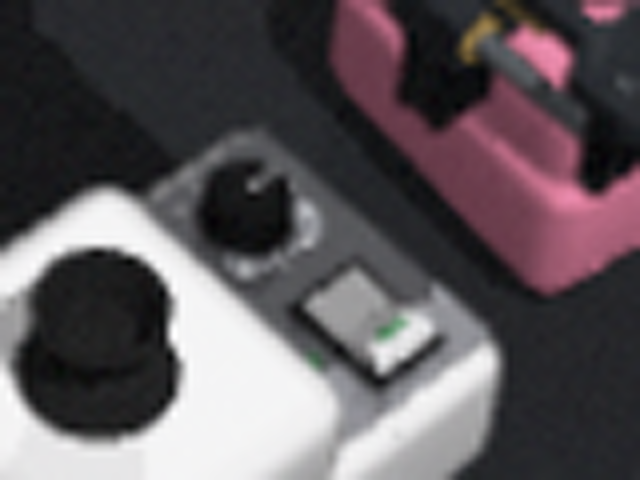

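View pics/side3.png

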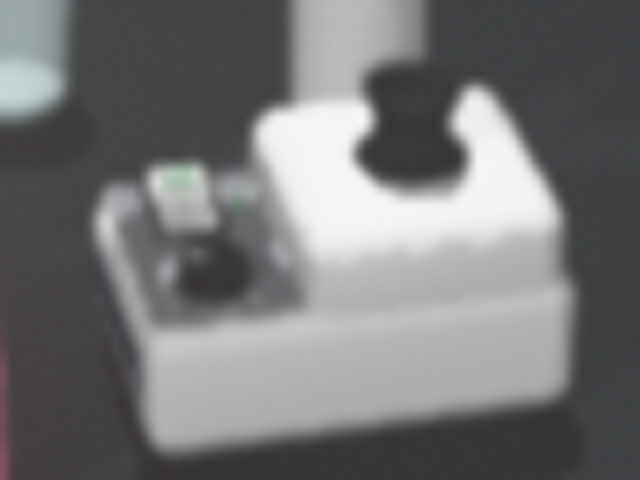

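```bash
python3 - <<'E'
from h import *
a=cam('scene');b=cam('side')
P=[[.4821,.2519,.0739],[.485,.248,.083],[.485,.248,.0775]]
print(proj(a,P).round(1).tolist(),proj(b,P).round(1).tolist())
for n,x,y in (('scene',310,244),('side',230,150)):
    o=cv2.imread(f'pics/{n}0.png'); 
    im=ctrl.get_image(n)[:,:,::-1]
    cv2.imwrite(f'pics/{n}4.png',im)
    for k in (o,im):
        c=k[y:y+14,x:x+16].astype(float); g=np.clip(c[:,:,1]-np.maximum(c[:,:,0],c[:,:,2])-8,0,None)
        yy,xx=np.mgrid[:14,:16]; print(n,g.sum(),(g*xx).sum()/g.sum()+x,(g*yy).sum()/g.sum()+y)
z=[cv2.resize(cv2.imread(f'pics/scene{k}.png')[235:270,295:335],None,fx=9,fy=9,interpolation=cv2.INTER_CUBIC) for k in (0,4)]
cv2.imwrite('pics/cmp.png',np.hstack(z))
s=ctrl.get_state(); T=ctrl.camera_model('wrist'); print(proj(cam('wrist'),[s['position']]))
E
```

```text
[[320.0, 253.9], [318.5, 251.4], [318.3, 252.6]] [[235.3, 158.4], [236.3, 156.7], [236.3, 158.0]]
scene 123.0 318.3252032520325 250.82926829268294
scene 95.0 318.42105263157896 250.76842105263157
side 83.0 238.24096385542168 157.0
side 77.0 237.57142857142858 156.92207792207793
[[255.56825529 221.59674075]]
```

View pics/cmp.png

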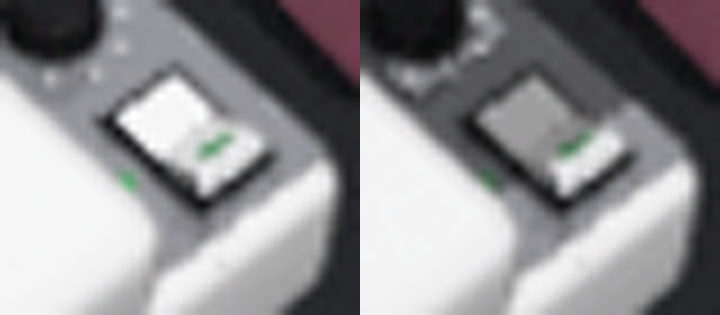

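```bash
python3 - <<'E'
from h import *
s=ctrl.get_state();p=s['position'];print(s['time'],p,s['joint_positions'])
for n in('scene','side'):
    im=cv2.imread(f'pics/{n}4.png'); q=proj(cam(n),[p,p+[0,0,.02],p+[0,0,.07]]);print(n,q.round(1).tolist())
    x,y=int(q[0,0])-40,int(q[0,1])-45
    c=cv2.resize(im[y:y+60,x:x+80],None,fx=8,fy=8,interpolation=cv2.INTER_CUBIC)
    c=np.clip(c.astype(float)*1.8,0,255).astype(np.uint8)
    for k in q[:2]: cv2.circle(c,tuple(int(v) for v in ((k-[x,y])+.5)*8),4,(0,0,255),1)
    cv2.imwrite(f'pics/tip_{n}.png',c)
E
```

```text
3.35 [0.48168952 0.25173781 0.1824358 ] [-0.70927744  0.10729843  0.19211186  1.74209544 -0.02040473  1.30082172
  1.11535506]
scene [[324.1, 228.5], [324.9, 223.4], [327.0, 210.3]]
side [[234.8, 131.2], [234.7, 125.9], [234.5, 112.3]]
```

View pics/tip_scene.png

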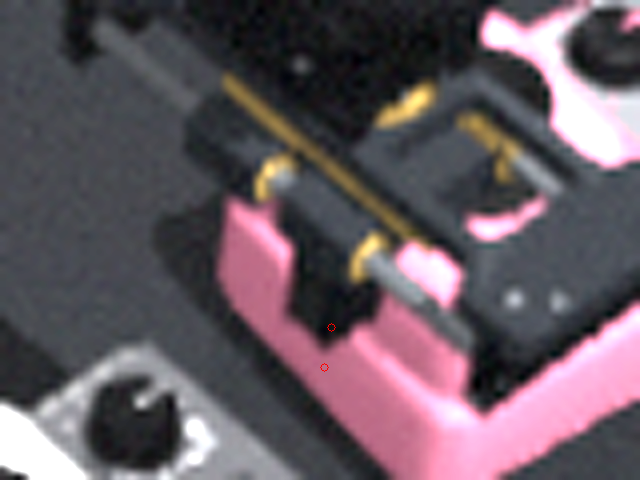

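View pics/tip_side.png

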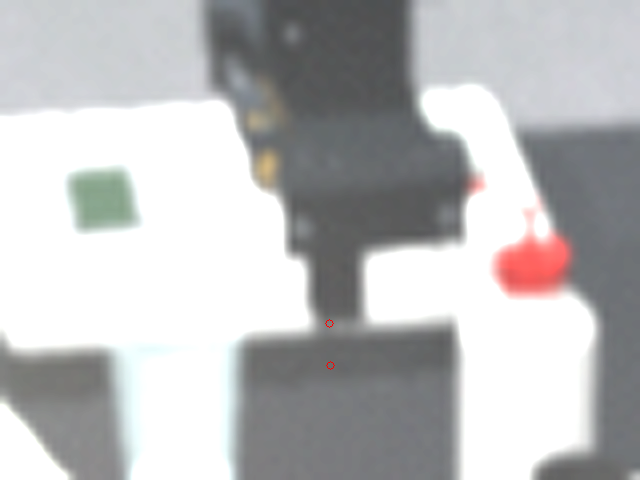

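```bash
python3 -m pendant '[{"travel":[0.05,-0.003,-0.001],"twist":0},{"travel":[0.09,-0.003,-0.001],"twist":0},{"travel":[0.107,-0.003,-0.001],"twist":0},{"travel":[0.110,-0.003,-0.001],"twist":0},{"travel":[0.113,-0.003,-0.001],"twist":0},{"travel":[0.116,-0.003,-0.001],"twist":0},{"travel":[0.116,-0.003,-0.001],"twist":0}]'
```

```text
time: 4.22
position: [0.4845, 0.2507, 0.067]
tool_rot: [-1.251, 1.187, 1.253]
ft_force: [0.4, 0.1, -0.2]
grip_width: 0.005
```

```bash
python3 -m pendant '[{"travel":[0.002,0,0],"twist":0},{"travel":[0.003,0,0],"twist":0},{"travel":[0.003,0,0],"twist":0}]'
```

```text
time: 4.6
position: [0.4844, 0.2506, 0.064]
tool_rot: [-1.251, 1.187, 1.253]
ft_force: [-0.6, 0.1, -0.4]
grip_width: 0.009
```

```bash
python3 -m pendant '[{"travel":[0.002,0,0],"twist":0},{"travel":[0.003,0,0],"twist":0},{"travel":[0.003,0,0],"twist":0}]'
```

```text
time: 4.97
position: [0.4846, 0.2509, 0.0612]
tool_rot: [-1.251, 1.187, 1.253]
ft_force: [-0.0, 0.2, 1.9]
grip_width: 0.003
```

```bash
python3 - <<'E'
from h import *
s=ctrl.get_state();p=s['position'];print(s['time'],p,s['ft_force'])
o=[]
for n in('scene','side'):
    im=ctrl.get_image(n)[:,:,::-1]; q=proj(cam(n),[p,p+[0,0,.018]])
    x,y=int(q[0,0])-25,int(q[0,1])-25
    c=cv2.resize(im[y:y+40,x:x+45],None,fx=8,fy=8,interpolation=cv2.INTER_CUBIC)
    o.append(np.clip(c.astype(float)*1.5,0,255).astype(np.uint8))
cv2.imwrite('pics/tip5.png',np.hstack(o))
E
```

```text
4.975 [0.48455756 0.2509322  0.06122011] [-0.00891747  0.21231975  1.94352295]
```

View pics/tip5.png

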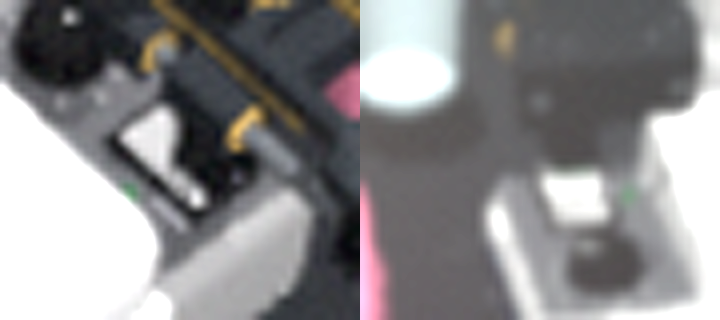

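```bash
python3 -m pendant '[{"travel":[0.002,0,0],"twist":0},{"travel":[0.004,0,0],"twist":0},{"travel":[0.005,0,0],"twist":0},{"travel":[0.005,0,0],"twist":0}]'
```

```text
time: 5.58
position: [0.4846, 0.2509, 0.0561]
tool_rot: [-1.252, 1.187, 1.253]
ft_force: [0.2, 1.6, 2.4]
grip_width: 0.003
```

```bash
python3 -m pendant '[{"travel":[0.001,0,0],"twist":0},{"travel":[0.002,0,0],"twist":0},{"travel":[0.002,0,0],"twist":0}]'
```

```text
time: 5.95
position: [0.4847, 0.2509, 0.0543]
tool_rot: [-1.252, 1.187, 1.253]
ft_force: [-0.9, 1.9, 4.3]
grip_width: 0.007
```

```bash
python3 -m pendant '[{"travel":[0.001,0,0],"twist":0},{"travel":[0.003,0,0],"twist":0},{"travel":[0.003,0,0],"twist":0}]'
```

```text
time: 6.32
position: [0.4847, 0.251, 0.054]
tool_rot: [-1.251, 1.186, 1.253]
ft_force: [-7.2, -1.5, 19.4]
grip_width: 0.007
```

```bash
python3 -m pendant '[{"travel":[-0.04,0,0],"twist":0},{"travel":[-0.09,0,0],"twist":0},{"travel":[-0.13,0,0],"twist":0},{"travel":[-0.14,0,0],"twist":0},{"travel":[-0.14,0,0],"twist":0}]'
python3 - <<'E'
from h import *
im=ctrl.get_image('wrist')[:,:,::-1];cv2.imwrite('pics/wrist6f.png',im)
z=[im[150:220,160:290]];cv2.imwrite('pics/wrist6.png',cv2.resize(z[0],None,fx=5,fy=5,interpolation=cv2.INTER_CUBIC))
k=ctrl.get_image('scene')[:,:,::-1];cv2.imwrite('pics/scene6.png',k)
z=[cv2.resize(cv2.imread(f'pics/scene{j}.png')[235:270,295:335],None,fx=9,fy=9,interpolation=cv2.INTER_CUBIC) for j in (0,6)]
cv2.imwrite('pics/cmp2.png',np.hstack(z))
s=ctrl.get_state();print(s['time'],s['position'])
E
```

```text
time: 6.95
position: [0.4853, 0.2506, 0.1935]
tool_rot: [-1.251, 1.188, 1.253]
ft_force: [0.0, -0.2, -0.4]
grip_width: 0.005
7.05 [0.48439773 0.25040512 0.19199296]
```

View pics/cmp2.png

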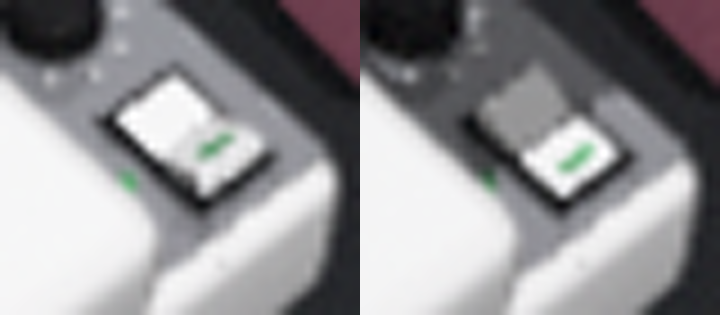

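View pics/wrist6.png

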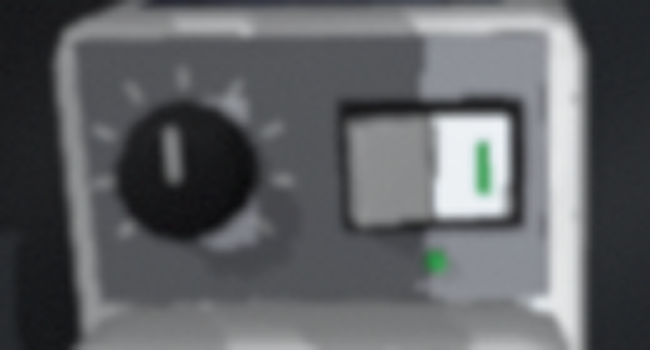

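```bash
python3 -m pendant '[{"travel":[0,-0.007,-0.053],"twist":0},{"travel":[0,-0.014,-0.106],"twist":0},{"travel":[0,-0.021,-0.159],"twist":0},{"travel":[0,-0.028,-0.212],"twist":0},{"travel":[0,-0.035,-0.265],"twist":0},{"travel":[0,-0.042,-0.318],"twist":0},{"travel":[0,-0.049,-0.371],"twist":0},{"travel":[0,-0.055,-0.415],"twist":0},{"travel":[0,-0.057,-0.425],"twist":0},{"travel":[0,-0.057,-0.425],"twist":0}]' 0.1 40
python3 - <<'E'
from h import *
s=ctrl.get_state();p=s['position'];R=cv2.Rodrigues(s['tool_rot'])[0];w=cam('wrist')
im=ctrl.get_image('wrist')[:,:,::-1];cv2.imwrite('pics/wrist7.png',im)
print(s['time'],p,s['grip_width'],R.round(3).tolist(),proj(w,[[.5644,-.1705,.139],[.5644,-.1705,.116],[.536,-.098,.139]]))
E
```

```text
time: 8.3
position: [0.5647, -0.1706, 0.1917]
tool_rot: [-1.248, 1.193, 1.256]
ft_force: [-0.2, 0.2, 0.2]
grip_width: 0.55
8.3 [ 0.56465703 -0.17059817  0.19174107] 0.5501084074333339 [[-0.01, -0.998, -0.056], [-0.004, -0.056, 0.998], [-1.0, 0.01, -0.004]] [[256.31853862 200.17764218]
 [256.51164642 193.40787462]
 [336.17910708 175.36519808]]
```

View pics/wrist7.png

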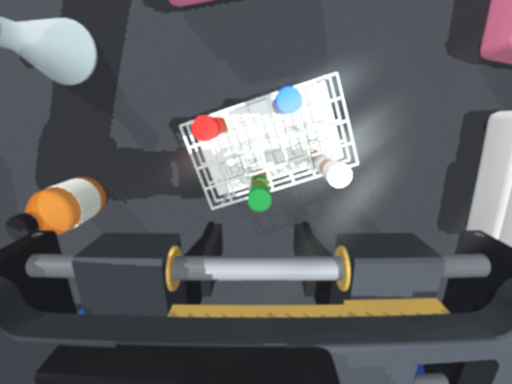

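```bash
python3 - <<'E'
from h import *
im=cv2.imread('pics/wrist7.png');c=im[165:245,195:325]
cv2.imwrite('pics/crop7.png',cv2.resize(c,None,fx=6,fy=6,interpolation=cv2.INTER_CUBIC))
g=im.astype(int);m=((g[:,:,1]-np.maximum(g[:,:,0],g[:,:,2]))>40).astype(np.uint8);m[:,:230]=0;m[:,300:]=0
cs,_=cv2.findContours(m,0,1)
w=cam('wrist')
for k in cs:
    if cv2.contourArea(k)>20: print(cv2.boundingRect(k),cv2.fitEllipse(k))
for px in ((259.7,201),(260,200)): print(plane(w,px,.139))
E
```

```text
(248, 184, 23, 28) ((258.96405029296875, 197.67556762695312), (22.536033630371094, 27.45580291748047), 178.35313415527344)
(252, 176, 16, 9) ((259.1988830566406, 185.2482147216797), (16.162452697753906, 17.603208541870117), 179.50259399414062)
[ 0.56550751 -0.16578039  0.139     ]
[ 0.56449535 -0.16555795  0.139     ]
```

View pics/crop7.png

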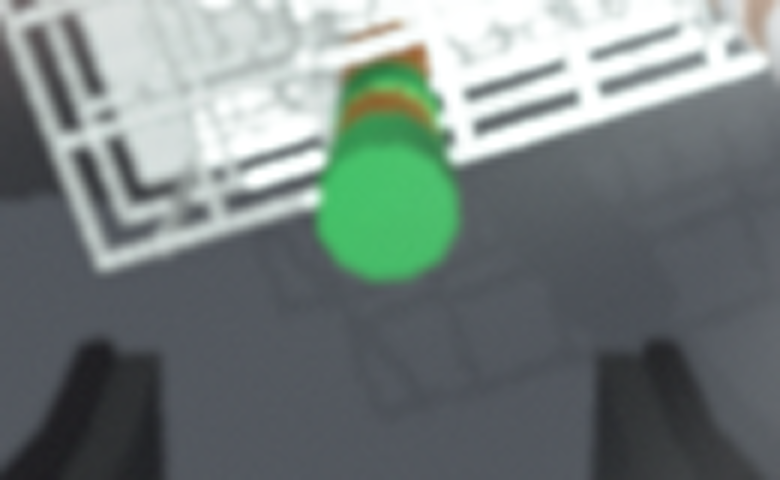

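```bash
python3 -m pendant '[{"travel":[0.04,-0.001,0.001],"twist":0},{"travel":[0.07,-0.001,0.001],"twist":0},{"travel":[0.09,-0.001,0.001],"twist":0},{"travel":[0.102,-0.001,0.001],"twist":0},{"travel":[0.105,-0.001,0.001],"twist":0},{"travel":[0.105,-0.001,0.001],"twist":0}]' 0.1 40
python3 - <<'E'
from h import *
s=ctrl.get_state();p=s['position'];print(s['time'],p,s['ft_force'])
im=ctrl.get_image('wrist')[:,:,::-1]
z=cv2.resize(im[160:250,190:330],None,fx=3,fy=3,interpolation=cv2.INTER_CUBIC);o=[z]
im=ctrl.get_image('side')[:,:,::-1];im2=ctrl.get_image('scene')[:,:,::-1]
o=[cv2.resize(k[y:y+90,x:x+90],(400,400),interpolation=cv2.INTER_CUBIC) for k,x,y in((im,245,175),(im2,165,100))]
cv2.imwrite('pics/w8.png',z);cv2.imwrite('pics/ss8.png',np.hstack(o))
E
```

```text
time: 9.1
position: [0.5655, -0.1686, 0.0877]
tool_rot: [-1.25, 1.19, 1.256]
ft_force: [0.0, -0.1, 1.0]
grip_width: 0.547
9.1 [ 0.56553037 -0.16861443  0.08774306] [ 0.01680037 -0.06493807  0.99917054]
```

View pics/w8.png

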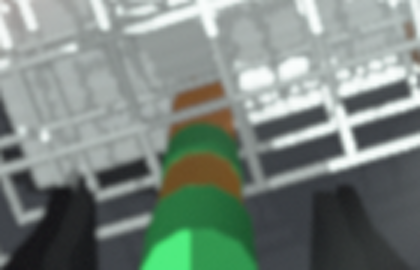

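View pics/ss8.png

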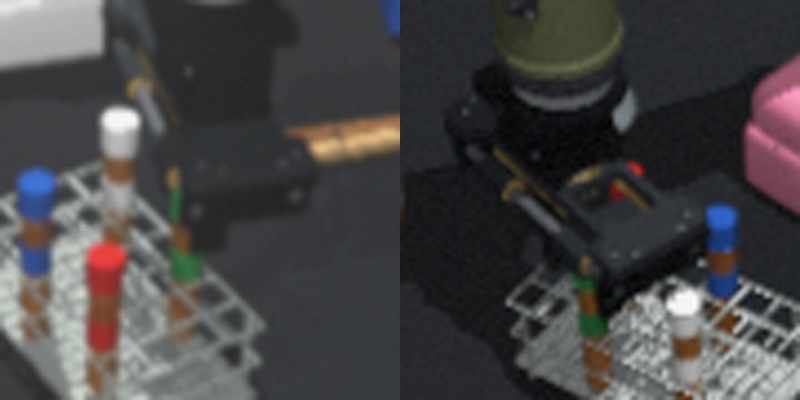

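```bash
python3 -m pendant '[{"travel":[0,0,0],"twist":0},{"travel":[0,0,0],"twist":0},{"travel":[0,0,0],"twist":0},{"travel":[0,0,0],"twist":0},{"travel":[0,0,0],"twist":0},{"travel":[0,0,0],"twist":0}]' -1 40
```

```text
time: 10.0
position: [0.5656, -0.1688, 0.088]
tool_rot: [-1.251, 1.19, 1.256]
ft_force: [0.8, 0.2, 1.1]
grip_width: 0.243
```

```bash
python3 -m pendant '[{"travel":[-0.015,0,0],"twist":0},{"travel":[-0.035,0,0],"twist":0},{"travel":[-0.055,0,0],"twist":0},{"travel":[-0.075,0,0],"twist":0},{"travel":[-0.095,0,0],"twist":0},{"travel":[-0.12,0,0],"twist":0},{"travel":[-0.145,0,0],"twist":0},{"travel":[-0.165,0,0],"twist":0},{"travel":[-0.17,0,0],"twist":0},{"travel":[-0.17,0,0],"twist":0}]'
python3 - <<'E'
from h import *
s=ctrl.get_state();p=s['position'];print(s['time'],p,s['ft_force'],s['grip_width'])
im=ctrl.get_image('side')[:,:,::-1];im2=ctrl.get_image('scene')[:,:,::-1];cv2.imwrite('pics/side9.png',im);cv2.imwrite('pics/scene9.png',im2)
o=[cv2.resize(k[y:y+100,x:x+100],(400,400),interpolation=cv2.INTER_CUBIC) for k,x,y in((im,230,140),(im2,165,90))]
cv2.imwrite('pics/ss9.png',np.hstack(o))
cv2.imwrite('pics/w9.png',ctrl.get_image('wrist')[:,:,::-1])
E
```

```text
time: 11.25
position: [0.567, -0.1682, 0.2585]
tool_rot: [-1.251, 1.189, 1.255]
ft_force: [0.5, 0.4, -0.6]
grip_width: 0.242
11.25 [ 0.56700346 -0.1682171   0.25853159] [ 0.45657246  0.40441619 -0.56445572] 0.24208367352478533
```

View pics/ss9.png

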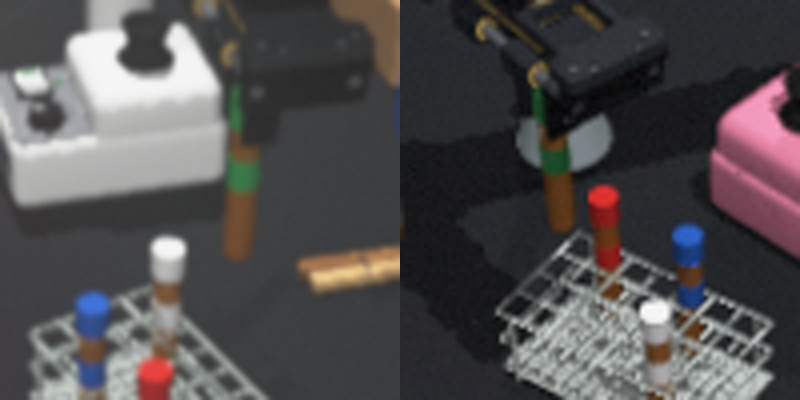

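View pics/w9.png

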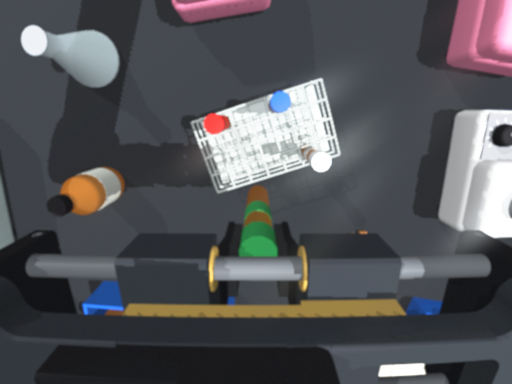

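```bash
python3 - <<'E'
from h import *
a=cam('scene');b=cam('side');o=[]
for n,c,x0,y0,w,h in(('side',b,275,165,35,45),('scene',a,190,110,35,45)):
    im=cv2.imread(f'pics/{n}9.png').astype(int);s=im[y0:y0+h,x0:x0+w]
    B,G,R=s[:,:,0],s[:,:,1],s[:,:,2]
    br=(R-B>25)&(R>G+10); gr=(G-R>15)&(G-B>10)
    for nm,m in(('br',br),('gr',gr)):
        for y in range(h):
            xs=np.where(m[y])[0]
            if len(xs)>2: o.append((n,nm,y+y0,xs.min()+x0,xs.max()+x0))
for k in o: print(*k,end=' | ')
print()
for nm,p,q in(('bot',(205.6,148),(289.3,204.5)),('band',(203.9,129.3),(290.6,184))):
    print(nm,tri(ray(a,p),ray(b,q)))
E
```

```text
side br 176 288 293 | side br 177 288 294 | side br 178 288 294 | side br 179 289 293 | side br 189 287 293 | side br 190 286 293 | side br 191 286 293 | side br 192 286 293 | side br 193 286 293 | side br 194 286 293 | side br 195 286 293 | side br 196 286 293 | side br 197 286 293 | side br 198 286 292 | side br 199 286 292 | side br 200 286 292 | side br 201 286 292 | side br 202 286 292 | side br 203 286 292 | side br 204 287 309 | side br 205 304 309 | side br 206 304 309 | side br 207 304 309 | side br 208 305 309 | side br 209 305 309 | side gr 165 287 289 | side gr 166 287 289 | side gr 167 287 290 | side gr 168 287 290 | side gr 169 287 290 | side gr 170 287 290 | side gr 171 287 290 | side gr 180 287 294 | side gr 181 287 294 | side gr 182 287 294 | side gr 183 287 294 | side gr 184 286 294 | side gr 185 286 294 | side gr 186 287 294 | side gr 187 289 293 | scene br 124 200 206 | scene br 125 200 205 | scene br 126 201 205 | scene br 134 201 207 | scene br 135 201 207 | scene br 136 201 218 | scene br 137 201 219 | scene br 138 201 219 | scene br 139 201 219 | scene br 140 
[... 203 characters left out ...]
149 214 219 | scene br 150 213 219 | scene br 151 213 220 | scene br 152 214 219 | scene br 153 214 219 | scene br 154 214 220 | scene gr 112 198 200 | scene gr 113 198 200 | scene gr 114 198 200 | scene gr 115 198 200 | scene gr 116 198 200 | scene gr 117 198 200 | scene gr 118 198 200 | scene gr 119 199 201 | scene gr 128 200 206 | scene gr 129 200 207 | scene gr 130 200 207 | scene gr 131 200 207 | scene gr 132 201 206 | scene gr 133 202 204 | 
bot (array([ 0.56690671, -0.16764885,  0.17854958]), [np.float64(0.0018099475885674926), np.float64(0.0018099475885676793)])
band (array([ 0.56530472, -0.1697275 ,  0.24663266]), [np.float64(0.0021647712162423116), np.float64(0.00216477121624249)])
```

```bash
python3 -m pendant '[{"travel":[0,-0.003,0.03],"twist":0},{"travel":[0,-0.008,0.08],"twist":0},{"travel":[0,-0.013,0.13],"twist":0},{"travel":[0,-0.018,0.18],"twist":0},{"travel":[0,-0.023,0.23],"twist":0},{"travel":[0,-0.028,0.28],"twist":0},{"travel":[0,-0.032,0.33],"twist":0},{"travel":[0,-0.036,0.365],"twist":0},{"travel":[0,-0.036,0.379],"twist":0},{"travel":[0,-0.036,0.379],"twist":0}]'
cat > look.py <<'E'
from h import *
import sys
k=sys.argv[1]
s=ctrl.get_state();p=s['position'];print(s['time'],p,s['ft_force'],s['grip_width'],cv2.Rodrigues(s['tool_rot'])[0].round(3).tolist())
im=ctrl.get_image('side')[:,:,::-1];im2=ctrl.get_image('scene')[:,:,::-1]
cv2.imwrite(f'pics/side{k}.png',im);cv2.imwrite(f'pics/scene{k}.png',im2)
o=[cv2.resize(q[y:y+75,x:x+50],(400,600),interpolation=cv2.INTER_CUBIC) for q,x,y in((im,240,105),(im2,257,190))]
cv2.imwrite(f'pics/ss{k}.png',np.hstack(o))
E
python3 look.py 10
```

```text
time: 12.65
position: [0.5801, 0.2124, 0.255]
tool_rot: [-1.251, 1.192, 1.258]
ft_force: [-0.3, -0.4, -0.9]
grip_width: 0.244
12.65 [0.58010175 0.21240729 0.25495821] [-0.27998575 -0.40430872 -0.91247116] 0.24359332022190613 [[-0.01, -0.998, -0.059], [-0.005, -0.059, 0.998], [-1.0, 0.011, -0.004]]
```

View pics/ss10.png

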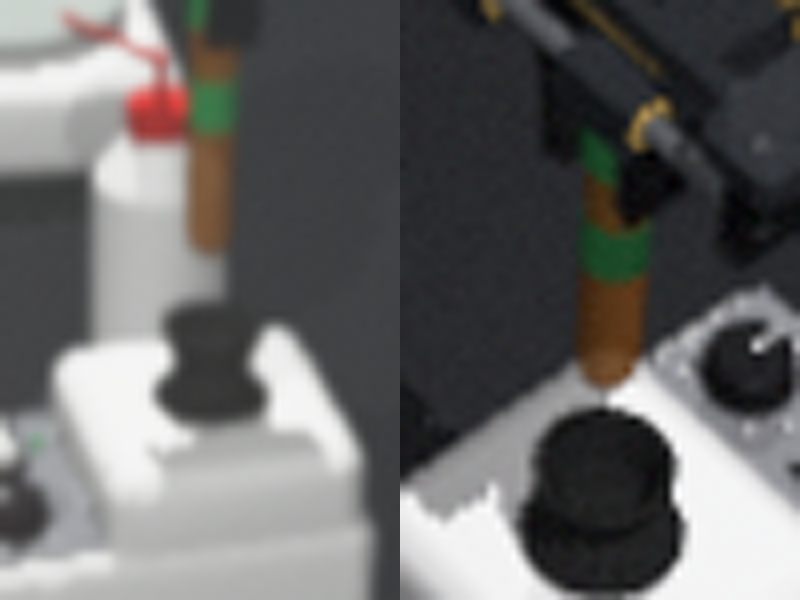

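```bash
python3 - <<'E'
from h import *
a=cam('scene');b=cam('side')
S=lambda p:((p[0]+.5)/8-.5+240,(p[1]+.5)/8-.5+105)
A=lambda p:((p[0]-400+.5)/8-.5+257,(p[1]+.5)/8-.5+190)
for n,q,p in(('bot',(210,250),(608,385)),('band',(213,108),(616,255)),('rim',(211,327),(604,467))):
    print(n,tri(ray(a,A(p)),ray(b,S(q))))
E
```

```text
bot (array([0.58049921, 0.2116888 , 0.17816097]), [np.float64(0.0007684565225344937), np.float64(0.0007684565225346857)])
band (array([0.58068948, 0.21268248, 0.24328173]), [np.float64(0.00025084678448416214), np.float64(0.0002508467844841953)])
rim (array([0.58232978, 0.21410578, 0.13950583]), [np.float64(0.0009109904138910079), np.float64(0.0009109904138910054)])
```

```bash
python3 -m pendant '[{"travel":[0,-0.0025,0.002],"twist":0},{"travel":[0.015,-0.0025,0.002],"twist":0},{"travel":[0.028,-0.0025,0.002],"twist":0},{"travel":[0.038,-0.0025,0.002],"twist":0},{"travel":[0.045,-0.0025,0.002],"twist":0},{"travel":[0.047,-0.0025,0.002],"twist":0},{"travel":[0.047,-0.0025,0.002],"twist":0}]'
python3 look.py 11
```

```text
time: 13.62
position: [0.583, 0.212, 0.2088]
tool_rot: [-1.249, 1.193, 1.254]
ft_force: [0.8, 0.7, -0.9]
grip_width: 0.24
13.625 [0.58295324 0.21200232 0.20875353] [ 0.84939301  0.72529489 -0.8871389 ] 0.2396193669241442 [[-0.009, -0.998, -0.055], [-0.005, -0.055, 0.998], [-1.0, 0.009, -0.004]]
```

View pics/ss11.png

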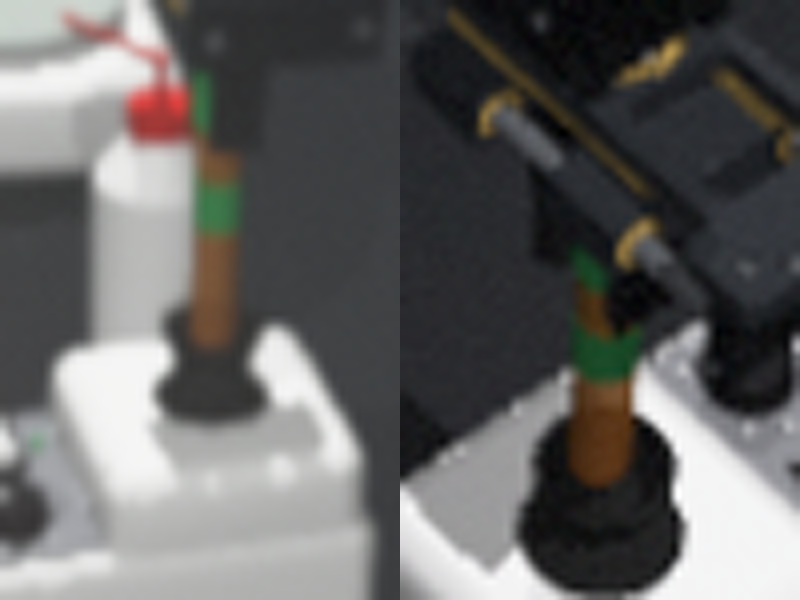

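```bash
python3 -m pendant '[{"travel":[0.002,0,0.001],"twist":0},{"travel":[0.004,0,0.001],"twist":0},{"travel":[0.005,0,0.001],"twist":0},{"travel":[0.005,0,0.001],"twist":0}]'
```

```text
time: 14.22
position: [0.5829, 0.2129, 0.2039]
tool_rot: [-1.249, 1.192, 1.254]
ft_force: [-0.2, -0.5, -0.5]
grip_width: 0.244
```

```bash
python3 -m pendant '[{"travel":[0.001,0,0],"twist":0},{"travel":[0.002,0,0],"twist":0},{"travel":[0.002,0,0],"twist":0}]'
```

```text
time: 14.6
position: [0.5833, 0.2129, 0.2026]
tool_rot: [-1.249, 1.191, 1.253]
ft_force: [-0.3, -0.2, 3.4]
grip_width: 0.242
```

```bash
python3 -m pendant '[{"travel":[0.001,0,0],"twist":0},{"travel":[0.002,0,0],"twist":0},{"travel":[0.003,0,0],"twist":0},{"travel":[0.003,0,0],"twist":0},{"travel":[0.003,0,0],"twist":0}]'
```

```text
time: 15.22
position: [0.5836, 0.213, 0.2001]
tool_rot: [-1.249, 1.191, 1.253]
ft_force: [-0.8, -0.3, 5.3]
grip_width: 0.244
```

```bash
python3 -c "
from bench import ctrl
import numpy as np
r=[]
for i in range(6):
    ctrl.get_image('side'); s=ctrl.get_state(); r.append([*s['position'],*s['ft_force']])
print(s['time'],np.round(r,4))"
```

```text
15.525 [[ 0.5835  0.213   0.2    -0.0782 -1.2484  5.3436]
 [ 0.5836  0.213   0.2    -0.5613 -0.2198  5.9639]
 [ 0.5835  0.213   0.2    -0.1013 -0.8067  4.9095]
 [ 0.5836  0.213   0.2001  0.2922 -1.0974  5.5048]
 [ 0.5835  0.213   0.2001 -0.2175 -0.7796  4.7548]
 [ 0.5835  0.213   0.2    -0.0843 -0.5997  4.7905]]
```

```bash
python3 -m pendant '[{"travel":[0.001,0,0],"twist":0},{"travel":[0.0015,0,0],"twist":0},{"travel":[0.0015,0,0],"twist":0},{"travel":[0.0015,0,0],"twist":0}]'
python3 -c "
from bench import ctrl
import numpy as np
r=[]
for i in range(8):
    ctrl.get_image('side'); s=ctrl.get_state(); r.append([*s['position'],*s['ft_force']])
print(s['time'],np.round(np.mean(r,0),4),s['grip_width'])"
python3 look.py 12
```

```text
time: 16.02
position: [0.5839, 0.213, 0.1992]
tool_rot: [-1.249, 1.19, 1.252]
ft_force: [0.0, -0.2, 5.7]
grip_width: 0.239
16.425 [ 0.5839  0.213   0.1992 -0.4385 -0.4164  5.8714] 0.24006442290502034
16.425 [0.58386809 0.21302424 0.19921146] [-0.40050509 -1.25122897  6.32350927] 0.24006442290502034 [[-0.006, -0.998, -0.055], [-0.004, -0.055, 0.998], [-1.0, 0.006, -0.003]]
```

View pics/ss12.png

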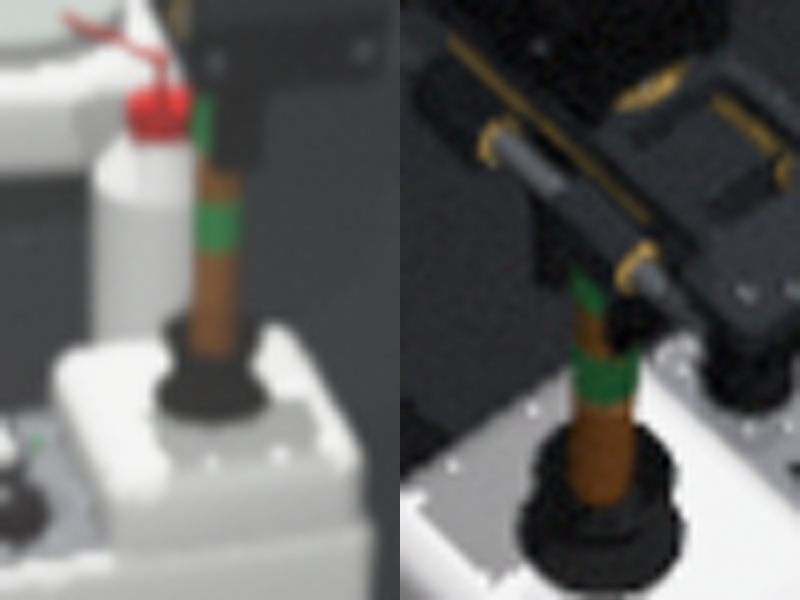

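```bash
python3 -m pendant '[{"travel":[0.0008,0,0],"twist":0},{"travel":[0.0008,0,0],"twist":0},{"travel":[0.0008,0,0],"twist":0},{"travel":[0.0008,0,0],"twist":0},{"travel":[0.0008,0,0],"twist":0},{"travel":[0.0008,0,0],"twist":0},{"travel":[0.0008,0,0],"twist":0},{"travel":[0.0008,0,0],"twist":0},{"travel":[0.0008,0,0],"twist":0},{"travel":[0.0008,0,0],"twist":0}]'
```

```text
time: 17.77
position: [0.5841, 0.213, 0.1991]
tool_rot: [-1.249, 1.189, 1.252]
ft_force: [-0.7, -0.8, 5.6]
grip_width: 0.24
```

```bash
python3 -m pendant '[{"travel":[0.0008,0,0],"twist":0},{"travel":[0.0008,0,0],"twist":0},{"travel":[0.0008,0,0],"twist":0},{"travel":[0.0008,0,0],"twist":0},{"travel":[0.0008,0,0],"twist":0},{"travel":[0.0008,0,0],"twist":0},{"travel":[0.0008,0,0],"twist":0},{"travel":[0.0008,0,0],"twist":0},{"travel":[0.0008,0,0],"twist":0},{"travel":[0.0008,0,0],"twist":0}]'
```

```text
time: 19.02
position: [0.5844, 0.2131, 0.199]
tool_rot: [-1.25, 1.188, 1.251]
ft_force: [-0.4, -0.7, 7.2]
grip_width: 0.237
```

```bash
python3 -m pendant '[{"travel":[0.0007,0,0],"twist":0},{"travel":[0.0007,0,0],"twist":0},{"travel":[0.0007,0,0],"twist":0},{"travel":[0.0007,0,0],"twist":0},{"travel":[0.0007,0,0],"twist":0},{"travel":[0.0007,0,0],"twist":0},{"travel":[0.0007,0,0],"twist":0},{"travel":[0.0007,0,0],"twist":0},{"travel":[0.0007,0,0],"twist":0},{"travel":[0.0007,0,0],"twist":0}]'
```

```text
time: 20.27
position: [0.5846, 0.213, 0.1989]
tool_rot: [-1.25, 1.187, 1.251]
ft_force: [-1.2, -1.0, 6.1]
grip_width: 0.235
```

```bash
python3 -c "
from bench import ctrl
import numpy as np
r=[]
for i in range(20):
    ctrl.get_image('side'); s=ctrl.get_state(); r.append([*s['position'],*s['ft_force'],s['grip_width']])
print(s['time'],np.round(np.mean(r,0),4),np.round([r[0][6],r[-1][6]],4))"
python3 look.py 13
```

```text
21.275 [ 0.5845  0.213   0.1989 -0.5526 -0.5495  6.1783  0.2401] [0.2412 0.2367]
21.275 [0.58454542 0.21305855 0.19892891] [-0.51455587 -0.3295641   5.61700828] 0.23668926723831507 [[-0.004, -0.998, -0.055], [-0.003, -0.055, 0.998], [-1.0, 0.004, -0.002]]
```

View pics/ss13.png

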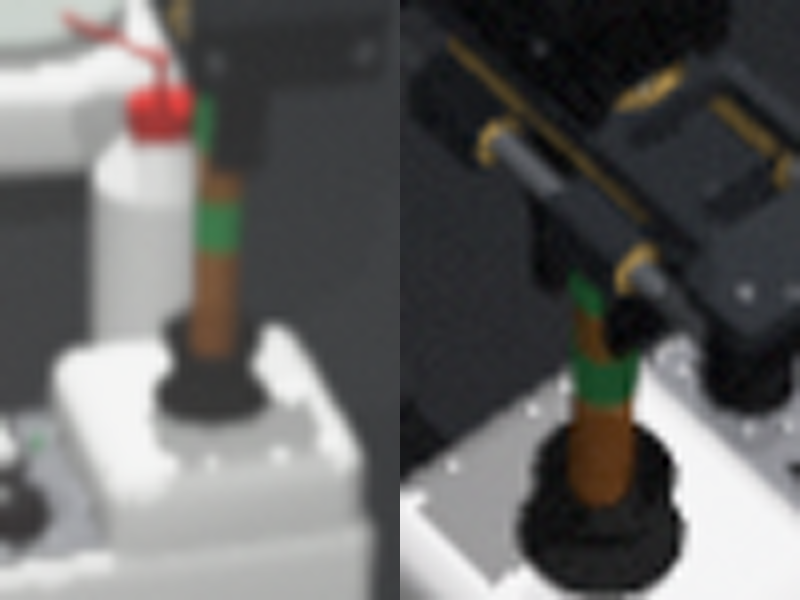

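```bash
python3 -c "
from bench import ctrl
print(ctrl.close_job()); s=ctrl.get_state(); print(s['time'],s['position'],s['ft_force'],s['grip_width'])"
```

```text
the job is handed in; nothing more can be done
None
the job is handed in; nothing more can be done
```

I switched the white mixer on, took the green-capped tube from the rack and stood it in the cup. I held it pressed there for over 5 s and handed the job in at about 21 s, still gripping and pressing. The hand-in gives no verdict.

**Last checks**
- **Rocker:** the pictures taken right after the press show the green half level. It stopped firmly at about 19 N. My last crop covered only the cup area, so I did not look at the rocker again at the end.
- **Cup:** the wrist read about 6.2 N upward. Less a no-load reading of about -0.6 N, that is about 6.8 N, so the cup is about 4 mm down. The height below first contact, about 4 mm, agrees.
- **Tube:** both fixed cameras show it upright and central in the cup. The grip opening stayed at about 0.24, with no slip to be seen. The fingers and gripper were well clear of the mixer.
- **Other things:** I saw no other tube or bench item move, but I did not measure them at the end.

**What failed or disagreed**
- **First rocker press:** it missed. The shut fingertips are about 20–23 mm short of the stated TCP, as both the pictures and the contact height showed. I allowed for this and the second press worked.
- **Tube position:** the wrist camera put the tube about 2–5 mm further in +y than the fixed cameras did. I moved 1 mm that way and let the jaws centre it.

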